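# Pack the storage tub and click its lid shut

### The arm

A 6-joint arm with a two-finger parallel gripper is mounted at the origin on a cart in front of the work surface, level with it; the furniture and walls round the work are solid. World frame = base frame: x ahead of the robot, y to its left, z up, the work surface at z = 0. Lengths are in mm, angles in rad, forces in N, time in s.
With the tool pointing down it reaches from about 325 to 900 mm from the base axis. Payload 3.5 kg.
Tool frame: the origin (TCP) lies between the finger pads; the fingertips stand 14 mm ahead of it and the grasp point (between the pads) lies 5 mm behind it (nose_length is the z of the fingertips in the tool frame, in mm); z points along the fingers, y is the line along which they close (so a half turn about z gives the same grasp; the last joint's range is limited). The gripper opens to 85 mm and grips with 20 to 120 N. Pads are 22 mm wide; open, the fingers measure 114 mm over their backs; the gripper's body (76 mm by 85 mm) begins 54 mm behind the grasp point. The pads swing forward as they close: fully open they stand 13 mm farther back than shut.
Start: joints at [0.998, 0.276, -0.026, 1.268, 0, 1.467], TCP at [282.948, 557.281, 245.313] pointing down, gripper open.
Joint ranges: [-3.12, 3.12], [-0.85, 1.88], [-1.08, 1.24], [-1.95, 2.15], [-1.57, 1.53], [-3.14, 3.14]. Speed limits (rad/s): [2.57, 2.57, 3.14, 3.14, 3.14, 3.14].

### API

Orientations are given as a unit quaternion [w, x, y, z].
In Python, from plant import * gives the robot as it stands. The module is installed in compiled form; this text tells all that it offers.
- The arm moves only by the tool carry_out, never from a script. Its arguments are lists of equal length, an entry for each row: "translation": the shift along the tool's x, y, z in units of 0.1 m (1.0 is 0.1 m), a list of three; "twist": the turn, a rotation vector about the tool's x, y, z in units of pi rad (1.0 is pi rad), a list of three; "hand": the opening, from 0 (shut) to 1 (fully open). A call has 1 to 20 rows; each row is the pose to reach, as a shift and turn from the pose commanded when the call began, along the tool's axes at that moment, turning the shorter way round; what a row does not reach only later rows make up. A row lasts 1/10 s, in which the tool goes at most 50 mm and 8.59 degrees, less where a joint would pass 70% of its speed; a pose out of reach is approached as far as the arm can. A call with a number of a shift or a turn outside -1 to 1 is refused whole. A call with a gripper value outside its range is refused whole. The fingers move at their own pace and stop on an object; the grip force is fixed at half the most. Time passes only in rows, so rows that repeat a pose let the fingers close. It gives the time, the measured TCP pose, the force, the opening and the grip force at its end, in the units of the state.
- state(): the state, without advancing time (a new reading comes with each control period).
- read_camera(name): name is "side" or "top" or "wrist"; returns (picture, depth): 400x640x3 uint8, blue, green, red; 400x640 float32, mm along the optical axis (not along the pixel's ray), 0 where there is no reading.
- calibration(name): a dict with "fx", "fy", "cx", "cy" (pixels), "k1" (the pictures are not rectified: a ray, as slopes to the right and down, at radius r is drawn at 1 + k1 r^2 times it, then the intrinsics apply), "xyz" and "rotation" of the camera in the world; the wrist camera has in their place "hand_eye" (4x4, takes a point from camera to tool coordinates, whose origin is the TCP and whose axes are the flange's). Camera axes: x right, y up, looking along -z (the intrinsics and any distortion apply to the point x, -y, -z); pixel columns grow to the right and rows downward; lengths in mm; the calibration is good to about 2 mm. A picture is of the moment at which its call begins: read the wrist's pose just before it. calibration takes no time and is no camera call.
- close_job(): hands the job in; it is judged then, once.
The state is a dict: "t": time; "joint_pos": joint angles; "joint_velocities": joint speeds; "joint_torque": joint torques, N m; "ee_pos": TCP position; "orientation": TCP orientation; "wrist_force": force on the tool from outside, world axes, zero at the start; "torque": the same for the moment, N m; "width": finger opening in mm; "finger_force": force on a finger pad.
Only numpy, scipy, OpenCV 4.12 (cv2) and the standard library are available. Lean on these libraries where they do the work, as an engineer would, in place of code of your own. Each camera call takes 0.05 s, during which the arm holds its last target. There are 200 camera calls.

### The job

Put the lemon, the garlic bulb and the tomato that lie in a row on the worktop beyond the open storage tub into it, then set the lid on and press it straight down until the clips at both ends snap over its edge; keep pressing firmly (about 10 to 20 N) for a good half second after the click so that it seats all round. Then pick the closed tub up by the lid's grip bar, keep it level, and finish while still holding it up, about 10 cm clear of the worktop. Leave the mug and the tea carton where they stand.

Things in the scene. Friction and masses are not known exactly. Their poses are not given: they have to be found in the camera images.
- tub: Open rectangular storage tub of white plastic, loose, about 0.4 kg: 230 mm long (x) by 156 wide (y) by 80 high, walls and floor 5 mm, so 220 x 146 inside, 75 deep. Origin: centre of its underside; z up. At each end a sprung grey clip stands up to 113 mm above the underside and 13 mm beyond the end wall (256 mm over both).
- tub_rim (a point): Centre of the tub's mouth, level with the rim, 80 mm above its underside; axes as the tub's. The plate of the lid lies on this rim when the lid is home; the lid's origin is then 10 mm below this point. Once caught under the clips, the lid carries the filled tub.
- lid: White rectangular lid, loose, 0.2 kg, at first lying right way up on the worktop: plate 234 mm long (x) by 160 wide (y), 6 thick, with a locating rib 10 mm deep below and a grip bar on top. Origin: centre of the rib's lower edge, z up. The rib tapers: 1.5 mm clear of the tub's walls when home, 6 mm at its lower edge, so it centres itself from about 5 mm off. Either way round fits.
- lid_handle (a point): Centre of the lid's grip bar: a solid upright bar 80 mm long (along the lid's x), 18 mm wide (y), 32 mm high, standing on the middle of the plate; this point is 16 mm above the plate's top and 32 mm above the lid's origin. Axes as the lid's.
- clip_a (a joint): Hinge of the clip at the tub's +x end, rad: 0 upright (also when snapped over the lid), about 0.06 pushed fully out; a spring returns it. The lid meets both clips' sloping noses 16 mm above home. Pushed down, the force climbs to some 10 N (8 to 16) 10 mm above home, falls to a few N, and 2 mm above home both snap in over the plate's edge; then the rim stops the plate.
- clip_b (a joint): The same for the clip at the tub's -x end.
- lemon: Yellow lemon lying on the worktop beyond the tub, in a row with the garlic and the tomato (another, fixed, lies far to the right beside the green towel and is not meant), 83 mm long (x), 58 mm thick (y and z), 0.126 kg, lying on its side. Origin: centre of its underside as it first lies.
- garlic: Whole garlic bulb, 48 x 50 mm, 51 mm high, 0.024 kg. Origin: centre of its underside as it first stands.
- tomato: Round red tomato, 62 mm across, 61 mm high, 0.102 kg. Origin: centre of its underside as it first stands.
- mug: Bystander: white mug, 84 mm across and 113 mm over the handle, 88 mm high. Origin: centre of its underside.
- tea_box: Bystander: tea carton, 63 x 131 x 66 mm high. Origin: centre of its underside.
Mind the look-alikes: they are no part of the job. There is more than one size of the lemon; the job needs the smaller. Several things look just like the garlic: the one meant starts farthest to the robot's left.

How it is judged (in metres and radians):
On the way, in this order (a step that is already met when the one before it is completed fails the run):
1. the lemon, the garlic and the tomato lie in the tub, let go (x of lemon in the frame of tub between -0.115 and 0.115 m and y of lemon in the frame of tub between -0.075 and 0.075 m and z of lemon in the frame of tub between 0 and 0.078 m and x of garlic in the frame of tub between -0.115 and 0.115 m and y of garlic in the frame of tub between -0.075 and 0.075 m and z of garlic in the frame of tub between 0 and 0.078 m and x of tomato in the frame of tub between -0.115 and 0.115 m and y of tomato in the frame of tub between -0.075 and 0.075 m and z of tomato in the frame of tub between 0 and 0.078 m and contact force between the fingers and lemon below 0.3 N and contact force between the fingers and garlic below 0.3 N and contact force between the fingers and tomato below 0.3 N), for 0.2 s.
2. the lid is home on the tub under both clips and is still being pressed down with more than 7 N (x of lemon in the frame of tub between -0.115 and 0.115 m and y of lemon in the frame of tub between -0.075 and 0.075 m and z of lemon in the frame of tub between 0 and 0.078 m and x of garlic in the frame of tub between -0.115 and 0.115 m and y of garlic in the frame of tub between -0.075 and 0.075 m and z of garlic in the frame of tub between 0 and 0.078 m and x of tomato in the frame of tub between -0.115 and 0.115 m and y of tomato in the frame of tub between -0.075 and 0.075 m and z of tomato in the frame of tub between 0 and 0.078 m and z of lid in the frame of tub between 0.066 and 0.074 m and x of lid in the frame of tub between -0.005 and 0.005 m and y of lid in the frame of tub between -0.005 and 0.005 m and angle between the x axis of lid and the x axis of tub, either way round below 0.06 rad and angle between the z axis of lid and the z axis of tub, either way round below 0.06 rad and value of joint each of clip_a, clip_b below 0.03 rad and contact force between lid and tub above 7 N), for 0.4 s.
At the end, for the whole second after the job is handed in: The gripper holds the lid and touches nothing else; the tub hangs from it, still (under 50 mm/s), level (within 0.25 rad), over 50 mm clear of the worktop; lid home (4 mm in height, 5 mm sideways), both clips in (under 0.03 rad); lemon, garlic and tomato inside (x of lemon in the frame of tub between -0.115 and 0.115 m and y of lemon in the frame of tub between -0.075 and 0.075 m and z of lemon in the frame of tub between 0 and 0.078 m and x of garlic in the frame of tub between -0.115 and 0.115 m and y of garlic in the frame of tub between -0.075 and 0.075 m and z of garlic in the frame of tub between 0 and 0.078 m and x of tomato in the frame of tub between -0.115 and 0.115 m and y of tomato in the frame of tub between -0.075 and 0.075 m and z of tomato in the frame of tub between 0 and 0.078 m and z of lid in the frame of tub between 0.066 and 0.074 m and x of lid in the frame of tub between -0.005 and 0.005 m and y of lid in the frame of tub between -0.005 and 0.005 m and angle between the x axis of lid and the x axis of tub, either way round below 0.06 rad and angle between the z axis of lid and the z axis of tub, either way round below 0.06 rad and value of joint each of clip_a, clip_b below 0.03 rad and height (world z) of tub above 0.05 m and angle between tub's own z axis and vertical below 0.25 rad and linear speed of tub below 0.05 m/s and contact force between the fingers and lid above 2 N and contact force between each of the arm, the fingers and tub below 0.5 N); the arm keeps its last pose, push and grip.
It fails at once if the mug is shifted by more than 30 mm (distance of mug from where it was at the start of the episode above 0.03 m).
It fails at once if the tea carton is shifted by more than 30 mm (distance of tea_box from where it was at the start of the episode above 0.03 m).
It also fails if it takes over 72 s, if anything falls off the work surface, if the arm or the gripper's body presses on something with over 40 N, if the wrist force passes 120 N, or if a joint passes its speed limit or range.

## Working session

There is one attempt and no reset: what is moved stays moved. The work goes in short steps, Python scripts to look and compute and a tool call to move; the robot and the scene stay as the last step left them, time stands still between calls to the robot, and variables do not carry over. Pictures are saved under pics/ and viewed, at most 10 in all, crops included, and the job is handed in when it is done.

Besides the shell and the picture viewer there is one more tool, called after ">>>" in YAML: its name, and indented under it one key for each argument. carry_out: Moves the arm, as the interface text tells. Its arguments: {"type":"object","properties":{"translation":{"type":"array","items":{"type":"array","items":{"type":"number","minimum":-1,"maximum":1}}},"twist":{"type":"array","items":{"type":"array","items":{"type":"number","minimum":-1,"maximum":1}}},"hand":{"type":"array","items":{"type":"number"}}},"required":["translation","twist","hand"]}

```bash
mkdir -p pics
cat > h.py <<'E'
from plant import *
import numpy as np, cv2
from scipy.spatial.transform import Rotation as R
def pose(s=None):
    s=s or state(); q=s["orientation"]
    T=np.eye(4); T[:3,:3]=R.from_quat([q[1],q[2],q[3],q[0]]).as_matrix(); T[:3,3]=s["ee_pos"]; return T
def camT(n):
    c=calibration(n)
    if n=="wrist": return c,pose()@np.array(c["hand_eye"])
    r=np.array(c["rotation"],float); T=np.eye(4)
    T[:3,:3]=r if r.shape==(3,3) else R.from_quat([r[1],r[2],r[3],r[0]]).as_matrix()
    T[:3,3]=c["xyz"]; return c,T
def slopes(c,uv):
    uv=np.atleast_2d(np.asarray(uv,float)); d=np.c_[(uv[:,0]-c["cx"])/c["fx"],(uv[:,1]-c["cy"])/c["fy"]]
    p=d.copy()
    for _ in range(15): p=d/(1+c["k1"]*(p**2).sum(1,keepdims=True))
    return p
def rays(cT,uv):
    c,T=cT; p=slopes(c,uv); v=np.c_[p[:,0],-p[:,1],-np.ones(len(p))]
    return T[:3,3],v@T[:3,:3].T
def onplane(cT,uv,z):
    o,v=rays(cT,uv); return o+v*((z-o[2])/v[:,2])[:,None]
def cloud(cT,depth):
    c,T=cT; h,w=depth.shape; u,v=np.meshgrid(np.arange(w),np.arange(h))
    o,d=rays(cT,np.c_[u.ravel(),v.ravel()]); return (o+d*depth.reshape(-1,1)).reshape(h,w,3)
E
python3 - <<'E'
from h import *
for n in ("side","top","wrist"):
    cT=camT(n); im,d=read_camera(n); cv2.imwrite(f"pics/{n}0.png",im); np.savez(f"{n}0.npz",im=im,d=d,T=cT[1])
    print(n,cT[0]); print(cT[1].round(2), (d>0).mean())
print(state())
E
```

```text
side {'fx': 427.7864753495056, 'fy': 427.7864753495056, 'cx': 317.49317201095096, 'cy': 202.69549041924924, 'k1': -0.0970932459098231, 'xyz': array([  82.9708567 , 1192.38723601,  638.06375918]), 'rotation': array([-0.17353538, -0.10799093,  0.5439509 ,  0.81384326])}
[[-9.20000e-01  1.60000e-01 -3.60000e-01  8.29700e+01]
 [-4.00000e-01 -3.50000e-01  8.50000e-01  1.19239e+03]
 [ 1.00000e-02  9.20000e-01  3.80000e-01  6.38060e+02]
 [ 0.00000e+00  0.00000e+00  0.00000e+00  1.00000e+00]] 0.95162109375
top {'fx': 422.19853791838744, 'fy': 422.19853791838744, 'cx': 324.02266106773465, 'cy': 199.29226836856623, 'k1': -0.051234699804788515, 'xyz': array([ 340.29267749,  -28.48527018, 1300.87319868]), 'rotation': array([-0.69602324, -0.07143373,  0.06205427,  0.71175708])}
[[-2.00000e-02  9.80000e-01 -1.90000e-01  3.40290e+02]
 [-1.00000e+00 -2.00000e-02 -1.00000e-02 -2.84900e+01]
 [-2.00000e-02  1.90000e-01  9.80000e-01  1.30087e+03]
 [ 0.00000e+00  0.00000e+00  0.00000e+00  1.00000e+00]] 0.9960234375
wrist {'fx': 303.87685824619905, 'fy': 303.87685824619905, 'cx': 322.2363231014054, 'cy': 
[... 635 characters left out ...]
joint_pos': array([ 9.97573592e-01,  2.76985153e-01, -2.75145342e-02,  1.26802603e+00,
       -6.93857050e-06,  1.46741311e+00]), 'joint_velocities': array([ 0.00046137, -0.00275861,  0.00353706, -0.00050101, -0.00031276,
        0.00107435]), 'joint_torque': array([-4.56670696e-04, -4.46058512e+01,  2.95638156e+01,  1.05466135e-02,
       -1.39892886e-04,  1.25037431e-05]), 'ee_pos': array([282.65431742, 556.79251551, 244.424066  ]), 'orientation': array([-2.83707721e-04,  2.32764859e-01,  9.72532659e-01, -8.16833600e-04]), 'wrist_force': array([-0.17259184, -0.23138166,  0.77841779]), 'torque': array([-0.0235949 ,  0.03149076, -0.02387646]), 'finger_force': 0.0, 'width': 85.62141933152351}
```

View pics/top0.png

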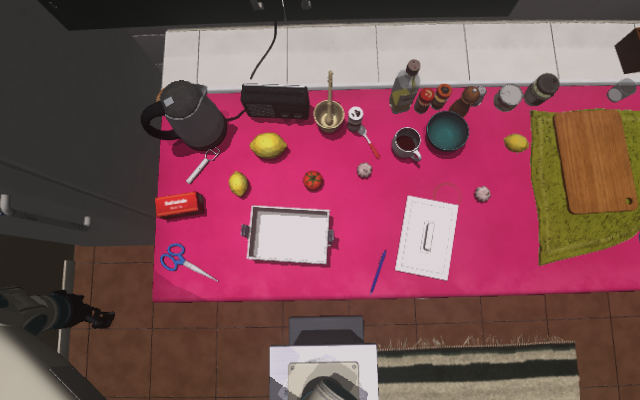

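View pics/side0.png

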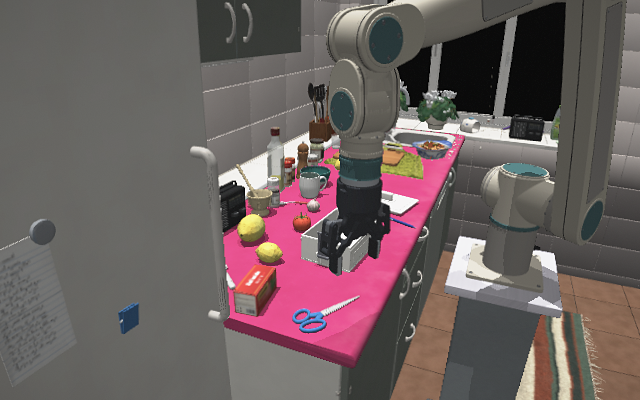

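The top view shows the small lemon (238,184), tomato (313,181), garlic (364,171), tub (290,235, clips at 246 and 332) and lid (427,238, turned about 80°). The tea carton is at (178,205) and the mug at (407,143). The side view shows the same row, with the gripper above the tub.

```bash
cat > m.py <<'E'
from h import *
# segment from depth: things above worktop
def blob(P,seed,zmin=8,near=130):
    d=np.hypot(P[...,0]-seed[0],P[...,1]-seed[1])
    return (P[...,2]>zmin)&(d<near)
z=np.load("top0.npz"); cT=(calibration("top"),z["T"]); P=cloud(cT,z["d"])
hsv=cv2.cvtColor(z["im"],cv2.COLOR_BGR2HSV)
pink=(hsv[...,0]>160)&(hsv[...,0]<176)&(hsv[...,1]>150)
print("table z",np.median(P[...,2][pink]),P[...,2][pink].std())
for n,(u,v,r) in dict(lemon=(238,184,18),tomato=(313,181,16),garlic=(364,171,13),tea=(178,205,28),mug=(407,143,20)).items():
    m=np.zeros(pink.shape,np.uint8); cv2.circle(m,(u,v),r,1,-1); m=(m>0)&~pink&(P[...,2]>6)
    q=P[m]; r_=cv2.minAreaRect(q[:,:2].astype(np.float32))
    print(n,"top z",np.percentile(q[:,2],97).round(1),"rect",np.round(r_[0],1),np.round(r_[1],1),round(r_[2],1),"bbox",q[:,:2].min(0).round(),q[:,:2].max(0).round())
def rect(mask,n):
    q=P[mask]; r_=cv2.minAreaRect(q[:,:2].astype(np.float32)); print(n,np.round(r_[0],1),np.round(r_[1],1),round(r_[2],1),"z",np.median(q[:,2]).round(1),len(q))
box=np.zeros(pink.shape,bool)
b=box.copy(); b[195:275,235:345]=1; zz=P[...,2]
rect(b&(zz>70)&(zz<90),"tub rim"); rect(b&(zz>95),"clips"); 
b=box.copy(); b[190:285,385:465]=1
rect(b&(zz>9)&(zz<25),"lid plate"); rect(b&(zz>34),"handle")
# side
s=np.load("side0.npz"); cS=(calibration("side"),s["T"]); Q=cloud(cS,s["d"])
for n,(u,v,r) in dict(lemon=(269,253,12),tomato=(302,223,10),garlic=(314,206,7)).items():
    q=Q[v-r:v+r+1,u-r:u+r+1].reshape(-1,3); print("side",n,np.percentile(q[:,2],97).round(1),np.median(q,0).round(1))
E
python3 m.py
```

```text
table z -0.13583797728688296 81.42479364148824
lemon top z 59.2 rect [639.5 251.4] [65.7 62.8] 56.0 bbox [599. 223.] [679. 278.]
tomato top z 50.0 rect [510.2 -14.5] [336.  58.] 14.5 bbox [340. -28.] [673.  50.]
garlic top z 47.0 rect [ 675.1 -140. ] [41.9 44.8] 43.8 bbox [ 652. -163.] [ 702. -119.]
tea top z 68.1 rect [510.7 217.7] [581.7 142.3] 69.1 bbox [340. -28.] [663. 498.]
mug top z 89.0 rect [ 563.9 -189.7] [100.2 542.1] 64.7 bbox [ 340. -321.] [802. -28.]
tub rim [474.1  90.4] [248.6 158.2] 85.6 z 78.8 534
clips [421.6  96.8] [263.9 139.8] 84.9 z 107.5 175
lid plate [ 462.2 -324.8] [162.7 234.9] 77.5 z 17.0 3816
handle [ 394.1 -197.8] [ 65.7 349.1] 28.3 z 47.4 212
side lemon 57.8 [633.5 264.1  29.2]
side tomato 79.1 [640.3  36.6  26. ]
side garlic 42.2 [ 669.2 -131.6    8.2]
```

View pics/wrist0.png

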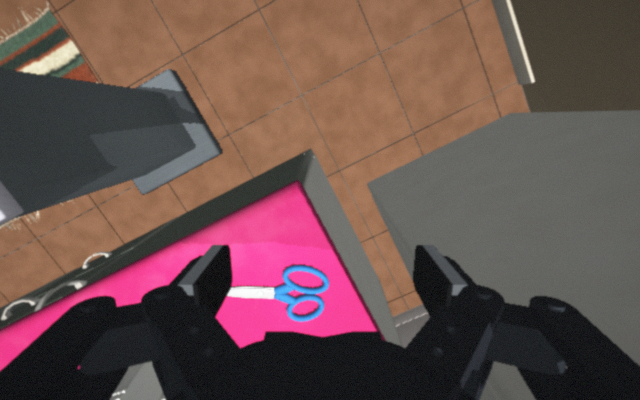

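The wrist view shows only the scissors (300,290) near the worktop edge. The top-camera depth has holes, so I'll filter those and refine.

```bash
cat > m.py <<'E'
from h import *
z=np.load("top0.npz"); cT=(calibration("top"),z["T"]); d=z["d"]; P=cloud(cT,d); P[d<=0]=-999
im=z["im"]; hsv=cv2.cvtColor(im,cv2.COLOR_BGR2HSV); zz=P[...,2]; X=P[...,0];Y=P[...,1]
s=np.load("side0.npz"); cS=(calibration("side"),s["T"]); Q=cloud(cS,s["d"]); Q[s["d"]<=0]=-999
for n,(x,y,r,h) in dict(lemon=(639,251,55,29),tomato=(645,40,45,30),garlic=(675,-140,36,25)).items():
    for cn,C in (("top",P),("side",Q)):
        m=(np.hypot(C[...,0]-x,C[...,1]-y)<r)&(C[...,2]>7)&(C[...,2]<120)
        q=C[m]; mom=cv2.moments(m.astype(np.uint8),True)
        r_=cv2.fitEllipse(q[:,:2].astype(np.float32))
        uv=(mom["m10"]/mom["m00"],mom["m01"]/mom["m00"])
        w,V=np.linalg.eigh(np.cov(q[:,:2].T))
        print(n,cn,"ztop",np.percentile(q[:,2],98).round(1),"ctr@h",onplane(cT if cn=="top" else cS,uv,h)[0].round(1),"lo",q[:,:2].min(0).round(),"hi",q[:,:2].max(0).round(),"axis deg",np.degrees(np.arctan2(V[1,1],V[0,1])).round(),np.sqrt(w).round(1))
def rect(m,n):
    q=P[m]; r_=cv2.minAreaRect(q[:,:2].astype(np.float32)); print(n,np.round(r_[0],1),np.round(r_[1],1),round(r_[2],1),"z",np.median(q[:,2]).round(1),len(q))
    return q
t=(abs(X-474)<110)&(abs(Y-90)<150)
rect(t&(zz>74)&(zz<84),"rim"); q=rect(t&(zz>100)&(zz<120),"clips")
for sg in (1,-1):
    k=q[(q[:,1]-90)*sg>0]; print("clip",k.mean(0).round(1),k.min(0).round(),k.max(0).round(),len(k))
t=(abs(X-462)<150)&(abs(Y+325)<110)
rect(t&(zz>10)&(zz<24),"plate"); rect(t&(zz>38)&(zz<56),"bar")
E
python3 m.py
```

```text
lemon top ztop 59.8 ctr@h [640.  251.5  29. ] lo [599. 219.] hi [679. 286.] axis deg -169.0 [14.2 18.8]
lemon side ztop 57.8 ctr@h [639.3 251.6  29. ] lo [597. 234.] hi [676. 285.] axis deg -160.0 [ 9.7 19. ]
tomato top ztop 50.9 ctr@h [644.5  21.4  30. ] lo [614.  -3.] hi [673.  50.] axis deg -178.0 [13.6 15.4]
tomato side ztop 52.7 ctr@h [640.8  28.4  30. ] lo [612.  -2.] hi [669.  53.] axis deg -153.0 [12.3 15.5]
garlic top ztop 49.0 ctr@h [ 675.5 -139.9   25. ] lo [ 652. -163.] hi [ 702. -110.] axis deg 174.0 [11.2 12. ]
garlic side ztop 45.5 ctr@h [ 671.5 -134.3   25. ] lo [ 651. -149.] hi [ 694. -112.] axis deg -150.0 [ 8.3 12. ]
rim [475.   95.3] [238.6 157.2] 85.5 z 79.0 463
clips [474.4  92.2] [263.7  33.8] 84.9 z 106.8 116
clip [485.  216.4 106.9] [468. 208. 100.] [503. 224. 116.] 63
clip [463.9 -33.3 107.2] [448. -39. 101.] [480. -27. 114.] 53
plate [ 462.2 -324.8] [162.7 234.9] 77.5 z 17.0 3797
bar [ 461.7 -324.1] [19.4 79.8] 76.9 z 47.0 166
```

```bash
cat > plan.py <<'E'
from h import *
def M(p,jaw):
    a=np.radians(jaw); y=np.array([np.cos(a),np.sin(a),0]); z=np.array([0,0,-1.]); T=np.eye(4)
    T[:3,:3]=np.c_[np.cross(y,z),y,z]; T[:3,3]=p; return T
def plan(wps,T=None):
    T=pose() if T is None else T
    for w in wps:
        G=M(w[:3],w[3]); n=1
        while True:   # chunks within 100 mm per tool axis
            D=np.linalg.inv(T)@G
            rv=R.from_matrix(D[:3,:3]).as_rotvec(); k=int(np.ceil(max(abs(D[:3,3]).max()/99,1e-6)))
            step=D[:3,3]/k; tw=rv/np.pi if k==1 else rv/np.pi/k
            s=np.round(step/100,3); tw=np.round(tw,3)
            print(w,"shift",s.tolist(),"twist",tw.tolist(),"rows>=",int(max(np.ceil(np.linalg.norm(step)/50),np.ceil(np.degrees(np.linalg.norm(tw)*np.pi)/8.59))))
            S=np.eye(4); S[:3,:3]=R.from_rotvec(tw*np.pi).as_matrix(); S[:3,3]=s*100; T=T@S
            if k==1: break
    return T
E
python3 - <<'E'
from plan import *
print(pose()[:3,3])
plan([(640,251,150,103),(640,251,24,103),(640,251,150,103),(479.5,151,180,175),(479.5,151,33,175)])
E
```

```text
[282.65431742 556.79251551 244.424066  ]
(640, 251, 150, 103) shift [-0.914, -0.221, 0.189] twist [-0.0, -0.0, -0.044] rows>= 2
(640, 251, 150, 103) shift [-0.875, -0.345, 0.189] twist [-0.0, -0.0, -0.044] rows>= 2
(640, 251, 150, 103) shift [-0.819, -0.463, 0.189] twist [-0.0, -0.0, -0.045] rows>= 2
(640, 251, 150, 103) shift [-0.746, -0.573, 0.189] twist [-0.0, -0.0, -0.044] rows>= 2
(640, 251, 150, 103) shift [-0.659, -0.671, 0.189] twist [-0.0, -0.0, -0.045] rows>= 2
(640, 251, 24, 103) shift [-0.001, 0.001, 0.63] twist [-0.0, -0.0, 0.0] rows>= 2
(640, 251, 24, 103) shift [-0.001, 0.0, 0.63] twist [-0.0, -0.0, 0.0] rows>= 2
(640, 251, 150, 103) shift [0.001, -0.001, -0.63] twist [-0.0, -0.0, 0.0] rows>= 2
(640, 251, 150, 103) shift [0.001, -0.0, -0.63] twist [-0.0, -0.0, 0.0] rows>= 2
(479.5, 151, 180, 175) shift [0.895, -0.306, -0.148] twist [-0.0, -0.0, -0.2] rows>= 5
(479.5, 151, 180, 175) shift [0.904, 0.278, -0.149] twist [0.0, -0.001, -0.2] rows>= 5
(479.5, 151, 33, 175) shift [0.001, -0.0, 0.735] twist [-0.0, 0.0, 0.0] rows>= 2
(479.5, 151, 33, 175) shift [0.001, -0.0, 0.735] twist [-0.0, 0.0, 0.0] rows>= 2
```

>>> carry_out:
  translation:
    - [-0.45, -0.11, 0.09]
    - [-0.91, -0.22, 0.19]
    - [-0.91, -0.22, 0.19]
  twist:
    - [0, 0, -0.02]
    - [0, 0, -0.044]
    - [0, 0, -0.044]
  hand: [1, 1, 1]

```text
t: 0.45
ee_pos: [356.6, 492.7, 224.3]
orientation: [-0.0, 0.167, 0.986, -0.002]
wrist_force: [-0.6, 1.3, -0.4]
width: 85.8
finger_force: 0.0
```

>>> carry_out:
  translation:
    - [-0.44, -0.17, 0.09]
    - [-0.87, -0.34, 0.19]
    - [-0.87, -0.34, 0.19]
  twist:
    - [0, 0, -0.02]
    - [0, 0, -0.044]
    - [0, 0, -0.044]
  hand: [1, 1, 1]

```text
t: 0.75
ee_pos: [427.7, 432.8, 205.6]
orientation: [-0.0, 0.099, 0.995, -0.001]
wrist_force: [-0.9, 0.4, 0.5]
width: 85.6
finger_force: 0.0
```

>>> carry_out:
  translation:
    - [-0.41, -0.23, 0.09]
    - [-0.82, -0.46, 0.19]
    - [-0.82, -0.46, 0.19]
  twist:
    - [0, 0, -0.02]
    - [0, 0, -0.044]
    - [0, 0, -0.044]
  hand: [1, 1, 1]

```text
t: 1.05
ee_pos: [499.4, 372.4, 186.8]
orientation: [-0.0, 0.03, 1.0, -0.001]
wrist_force: [-0.6, 0.8, -0.0]
width: 85.2
finger_force: 0.0
```

>>> carry_out:
  translation:
    - [-0.37, -0.28, 0.09]
    - [-0.75, -0.57, 0.19]
    - [-0.75, -0.57, 0.19]
  twist:
    - [0, 0, -0.02]
    - [0, 0, -0.044]
    - [0, 0, -0.044]
  hand: [1, 1, 1]

```text
t: 1.35
ee_pos: [571.2, 311.8, 168.0]
orientation: [0.0, -0.039, 0.999, -0.001]
wrist_force: [-1.1, -0.2, 0.3]
width: 84.9
finger_force: 0.0
```

>>> carry_out:
  translation:
    - [-0.33, -0.33, 0.09]
    - [-0.66, -0.67, 0.19]
    - [-0.66, -0.67, 0.19]
    - [-0.66, -0.67, 0.19]
    - [-0.66, -0.67, 0.19]
  twist:
    - [0, 0, -0.02]
    - [0, 0, -0.044]
    - [0, 0, -0.044]
    - [0, 0, -0.044]
    - [0, 0, -0.044]
  hand: [1, 1, 1, 1, 1]

```text
t: 1.85
ee_pos: [638.8, 254.3, 150.5]
orientation: [-0.0, -0.111, 0.994, 0.0]
wrist_force: [-0.3, -0.1, 0.3]
width: 85.3
finger_force: 0.0
```

```bash
cat > look.py <<'E'
from plan import *
import sys
n=sys.argv[1]
s=state(); cT=camT("wrist"); im,d=read_camera("wrist"); cv2.imwrite(f"pics/{n}.png",im); np.savez(f"{n}.npz",im=im,d=d,T=cT[1])
print("t",s["t"],"pos",s["ee_pos"].round(1),"w",round(s["width"],1))
P=cloud(cT,d); P[d<=0]=-999
E
cat > obj.py <<'E'
exec(open("look.py").read())
x,y,r,h=map(float,sys.argv[2:6])
m=(np.hypot(P[...,0]-x,P[...,1]-y)<r)&(P[...,2]>7)&(P[...,2]<90)
q=P[m]; lo,hi=q.min(0),q.max(0); w,V=np.linalg.eigh(np.cov(q[:,:2].T)); mom=cv2.moments(m.astype(np.uint8),True)
print(len(q),"lo",lo.round(1),"hi",hi.round(1),"mid",((lo+hi)/2).round(1),"ctr@h",onplane(cT,(mom["m10"]/mom["m00"],mom["m01"]/mom["m00"]),h)[0].round(1),"ax",np.degrees(np.arctan2(V[1,1],V[0,1])).round(1))
E
python3 obj.py lem 640 251 55 29
```

```text
t 1.85 pos [638.8 254.3 150.5] w 85.3
4742 lo [598.1 222.5  27.3] hi [678.8 280.4  59.5] mid [638.4 251.5  43.4] ctr@h [638.  251.2  29. ] ax -168.9
```

>>> carry_out:
  translation:
    - [0, -0.03, 0.4]
    - [0, -0.03, 0.8]
    - [0, -0.03, 0.8]
  twist:
    - [0, 0, 0.008]
    - [0, 0, 0.008]
    - [0, 0, 0.008]
  hand: [1, 1, 1]

```text
t: 2.2
ee_pos: [634.4, 249.7, 64.6]
orientation: [-0.006, -0.099, 0.995, -0.001]
wrist_force: [-2.2, -0.0, -0.6]
width: 84.9
finger_force: 0.0
```

>>> carry_out:
  translation:
    - [0, 0, 0.25]
    - [0, 0, 0.46]
    - [0, 0, 0.46]
    - [0, 0, 0.46]
    - [0, 0, 0.46]
    - [0, 0, 0.46]
    - [0, 0, 0.46]
    - [0, 0, 0.46]
  twist:
    - [0, 0, 0]
    - [0, 0, 0]
    - [0, 0, 0]
    - [0, 0, 0]
    - [0, 0, 0]
    - [0, 0, 0]
    - [0, 0, 0]
    - [0, 0, 0]
  hand: [1, 1, 1, 0, 0, 0, 0, 0]

```text
t: 3.0
ee_pos: [642.8, 250.8, 27.7]
orientation: [0.002, -0.098, 0.995, 0.001]
wrist_force: [-1.2, 1.1, 5.9]
width: 54.0
finger_force: 63.5
```

>>> carry_out:
  translation:
    - [0, 0, 0]
    - [0, 0, 0]
    - [0, 0, -0.3]
    - [0, 0, -0.7]
    - [0, 0, -0.99]
    - [0, 0, -0.99]
  twist:
    - [0, 0, 0]
    - [0, 0, 0]
    - [0, 0, 0]
    - [0, 0, 0]
    - [0, 0, 0]
    - [0, 0, 0]
  hand: [0, 0, 0, 0, 0, 0]

```text
t: 3.6
ee_pos: [645.1, 251.1, 130.6]
orientation: [0.006, -0.098, 0.995, 0.001]
wrist_force: [0.4, 0.6, -1.5]
width: 54.2
finger_force: 64.0
```

Run:
```python
from plan import *
print(state()["width"],state()["finger_force"])
plan([(479.5,151,175,175),(479.5,151,34,175)])
```

```text
54.20006053320159 63.969385363161564
(479.5, 151, 175, 175) shift [0.907, -0.33, -0.233] twist [-0.001, 0.002, -0.205] rows>= 5
(479.5, 151, 175, 175) shift [0.924, 0.282, -0.228] twist [-0.001, 0.002, -0.205] rows>= 5
(479.5, 151, 34, 175) shift [-0.001, -0.0, 0.705] twist [0.0, -0.0, 0.0] rows>= 2
(479.5, 151, 34, 175) shift [-0.001, -0.0, 0.705] twist [0.0, -0.0, 0.0] rows>= 2
```

>>> carry_out:
  translation:
    - [0.15, -0.05, -0.23]
    - [0.35, -0.13, -0.23]
    - [0.55, -0.2, -0.23]
    - [0.72, -0.27, -0.23]
    - [0.9, -0.33, -0.23]
    - [0.9, -0.33, -0.23]
  twist:
    - [0, 0, -0.04]
    - [0, 0, -0.08]
    - [0, 0, -0.12]
    - [0, 0, -0.16]
    - [0, 0, -0.2]
    - [0, 0, -0.2]
  hand: [0, 0, 0, 0, 0, 0]

```text
t: 4.2
ee_pos: [555.7, 198.8, 145.4]
orientation: [-0.002, -0.401, 0.916, 0.0]
wrist_force: [0.2, 0.5, -1.3]
width: 54.1
finger_force: 64.0
```

>>> carry_out:
  translation:
    - [0.15, 0.05, -0.2]
    - [0.35, 0.1, -0.2]
    - [0.55, 0.17, -0.2]
    - [0.75, 0.23, -0.22]
    - [0.92, 0.28, -0.22]
    - [0.92, 0.28, -0.22]
    - [0.92, 0.28, -0.22]
    - [0.92, 0.28, -0.22]
  twist:
    - [0, 0, -0.04]
    - [0, 0, -0.08]
    - [0, 0, -0.12]
    - [0, 0, -0.16]
    - [0, 0, -0.205]
    - [0, 0, -0.205]
    - [0, 0, -0.205]
    - [0, 0, -0.205]
  hand: [0, 0, 0, 0, 0, 0, 0, 0]

```text
t: 5.0
ee_pos: [477.2, 151.9, 168.6]
orientation: [0.001, -0.669, 0.743, -0.0]
wrist_force: [0.3, 0.4, -0.8]
width: 54.4
finger_force: 64.0
```

```bash
python3 look.py tub1
python3 - <<'E'
from plan import *
print(state()["joint_pos"].round(2))
z=np.load("tub1.npz"); P=cloud((calibration("wrist"),z["T"]),z["d"]); P[z["d"]<=0]=-999
for nm,lo,hi in (("rim",74,85),("clip",96,118)):
    m=(P[...,2]>lo)&(P[...,2]<hi)&(np.hypot(P[...,0]-474,P[...,1]-92)<160)
    if nm=="clip":
        for y0 in (217,-33):
            k=P[m&(abs(P[...,1]-y0)<15)]
            if len(k): print("clip",np.median(k,0).round(1),k.min(0).round(),k.max(0).round(),len(k))
    else:
        r=cv2.minAreaRect(P[m][:,:2].astype(np.float32)); print(r,np.median(P[m][:,2]))
plan([(479.5,151,34,175)])
E
```

```text
t 5.0 pos [477.2 151.9 168.6] w 54.4
[ 0.18  0.11 -0.4   1.06  0.   -1.29]
((474.4931945800781, 105.00244140625), (186.8009796142578, 156.3758544921875), 85.14796447753906) 79.51184277659357
(479.5, 151, 34, 175) shift [0.003, -0.012, 0.672] twist [-0.0, 0.0, -0.003] rows>= 2
(479.5, 151, 34, 175) shift [0.004, -0.011, 0.673] twist [-0.0, 0.0, -0.002] rows>= 2
```

View pics/tub1.png

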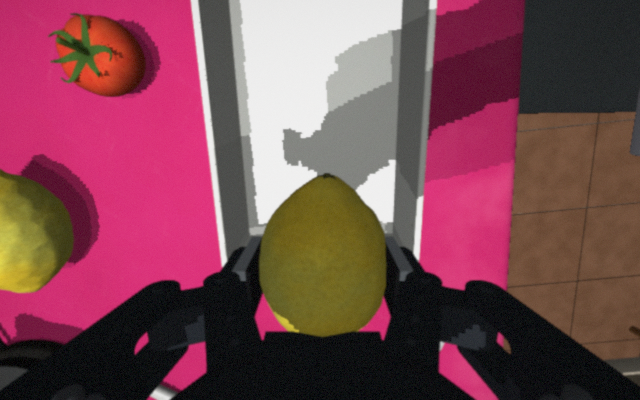

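The lemon is held between the pads at (325,255), and the tub runs straight below it with walls at x≈205–430. The tomato is at (100,55).

>>> carry_out:
  translation:
    - [0, -0.01, 0.35]
    - [0, -0.01, 0.67]
    - [0, -0.01, 0.67]
  twist:
    - [0, 0, 0]
    - [0, 0, 0]
    - [0, 0, 0]
  hand: [0, 0, 0]

```text
t: 5.35
ee_pos: [473.4, 150.8, 97.3]
orientation: [-0.004, -0.67, 0.743, 0.002]
wrist_force: [-0.9, -0.2, -1.9]
width: 54.2
finger_force: 64.1
```

>>> carry_out:
  translation:
    - [0, -0.01, 0.3]
    - [0, -0.01, 0.5]
    - [0, -0.01, 0.64]
    - [0, -0.01, 0.67]
    - [0, -0.01, 0.67]
    - [0, -0.01, 0.67]
    - [0, -0.01, 0.67]
    - [0, -0.01, 0.67]
  twist:
    - [0, 0, 0]
    - [0, 0, 0]
    - [0, 0, 0]
    - [0, 0, 0]
    - [0, 0, 0]
    - [0, 0, 0]
    - [0, 0, 0]
    - [0, 0, 0]
  hand: [0, 0, 0, 0, 0, 0.75, 0.85, 0.85]

```text
t: 6.15
ee_pos: [478.9, 151.4, 35.5]
orientation: [0.001, -0.67, 0.742, -0.001]
wrist_force: [0.2, 0.5, 0.3]
width: 72.4
finger_force: 0.0
```

>>> carry_out:
  translation:
    - [0, 0, 0]
    - [0, 0, -0.3]
    - [0, 0, -0.7]
    - [0, 0, -0.99]
  twist:
    - [0, 0, 0]
    - [0, 0, 0]
    - [0, 0, 0]
    - [0, 0, 0]
  hand: [0.85, 0.85, 0.85, 0.85]

```text
t: 6.55
ee_pos: [478.3, 151.3, 135.4]
orientation: [0.001, -0.67, 0.742, -0.0]
wrist_force: [0.8, -0.4, 0.1]
width: 72.5
finger_force: 0.0
```

Run:
```python
from plan import *
print(pose()[:3,3])
plan([(643,24,150,175),(643,24,25,175)])
```

```text
[478.3417561  151.26396377 135.44407972]
(643, 24, 150, 175) shift [0.549, -0.884, -0.072] twist [-0.0, 0.0, -0.002] rows>= 3
(643, 24, 150, 175) shift [0.554, -0.881, -0.071] twist [-0.001, 0.0, -0.003] rows>= 3
(643, 24, 25, 175) shift [0.0, -0.001, 0.625] twist [0.0, 0.0, 0.0] rows>= 2
(643, 24, 25, 175) shift [0.001, -0.001, 0.625] twist [0.0, 0.0, 0.0] rows>= 2
```

>>> carry_out:
  translation:
    - [0.1, -0.15, -0.15]
    - [0.35, -0.55, -0.15]
    - [0.55, -0.88, -0.15]
  twist:
    - [0, 0, 0]
    - [0, 0, 0]
    - [0, 0, 0]
  hand: [1, 1, 1]

```text
t: 6.85
ee_pos: [561.7, 86.8, 150.0]
orientation: [0.001, -0.67, 0.742, -0.001]
wrist_force: [0.0, 0.3, -0.0]
width: 85.5
finger_force: 0.0
```

>>> carry_out:
  translation:
    - [0.25, -0.4, 0]
    - [0.45, -0.75, 0]
    - [0.55, -0.88, 0]
    - [0.55, -0.88, 0]
    - [0.55, -0.88, 0]
  twist:
    - [0, 0, 0]
    - [0, 0, 0]
    - [0, 0, 0]
    - [0, 0, 0]
    - [0, 0, 0]
  hand: [1, 1, 1, 1, 1]

```text
t: 7.35
ee_pos: [640.6, 24.1, 147.9]
orientation: [-0.001, -0.67, 0.742, 0.001]
wrist_force: [-0.8, 0.1, 0.2]
width: 85.1
finger_force: 0.0
```

```bash
python3 obj.py tom 643 24 45 30
python3 - <<'E'
from plan import *
print(pose()[:3,:3].round(3))
E
```

```text
t 7.35 pos [640.6  24.1 147.9] w 85.1
4112 lo [613.4 -11.4  21.9] hi [673.8  48.2  62.1] mid [643.6  18.4  42. ] ctr@h [644.2  18.   30. ] ax -164.8
[[-0.101 -0.995 -0.002]
 [-0.995  0.101  0.001]
 [-0.     0.002 -1.   ]]
```

>>> carry_out:
  translation:
    - [0.055, -0.035, 0.4]
    - [0.055, -0.035, 0.8]
    - [0.055, -0.035, 0.8]
  twist:
    - [0, 0, 0]
    - [0, 0, 0]
    - [0, 0, 0]
  hand: [1, 1, 1]

```text
t: 7.7
ee_pos: [637.7, 19.5, 62.6]
orientation: [-0.004, -0.671, 0.742, 0.005]
wrist_force: [-2.3, 1.1, -0.8]
width: 85.3
finger_force: 0.0
```

>>> carry_out:
  translation:
    - [0, 0, 0.25]
    - [0, 0, 0.43]
    - [0, 0, 0.43]
    - [0, 0, 0.43]
    - [0, 0, 0.43]
    - [0, 0, 0.43]
    - [0, 0, 0.43]
    - [0, 0, 0.43]
  twist:
    - [0, 0, 0]
    - [0, 0, 0]
    - [0, 0, 0]
    - [0, 0, 0]
    - [0, 0, 0]
    - [0, 0, 0]
    - [0, 0, 0]
    - [0, 0, 0]
  hand: [1, 1, 1, 0, 0, 0, 0, 0]

```text
t: 8.5
ee_pos: [646.5, 18.1, 28.3]
orientation: [0.002, -0.67, 0.742, -0.001]
wrist_force: [-1.6, 0.7, 6.2]
width: 57.5
finger_force: 64.4
```

>>> carry_out:
  translation:
    - [0, 0, 0]
    - [0, 0, 0]
    - [0, 0, -0.3]
    - [0, 0, -0.7]
    - [0, 0, -0.99]
    - [0, 0, -0.99]
  twist:
    - [0, 0, 0]
    - [0, 0, 0]
    - [0, 0, 0]
    - [0, 0, 0]
    - [0, 0, 0]
    - [0, 0, 0]
  hand: [0, 0, 0, 0, 0, 0]

```text
t: 9.1
ee_pos: [649.2, 17.7, 131.3]
orientation: [0.004, -0.67, 0.742, -0.004]
wrist_force: [1.0, -0.4, -0.4]
width: 57.5
finger_force: 64.8
```

Run:
```python
from plan import *
print(state()["width"],pose()[:3,3])
plan([(473,76,165,175),(473,76,34,175)])
```

```text
57.48200360435594 [649.21191716  17.71073318 131.33348067]
(473, 76, 165, 175) shift [-0.2, 0.904, -0.179] twist [-0.002, 0.0, -0.002] rows>= 2
(473, 76, 165, 175) shift [-0.206, 0.904, -0.174] twist [-0.002, 0.0, -0.003] rows>= 2
(473, 76, 34, 175) shift [0.0, -0.0, 0.655] twist [0.0, 0.0, 0.0] rows>= 2
(473, 76, 34, 175) shift [0.0, -0.001, 0.655] twist [0.0, 0.0, 0.0] rows>= 2
```

>>> carry_out:
  translation:
    - [-0.05, 0.15, -0.18]
    - [-0.12, 0.55, -0.18]
    - [-0.2, 0.88, -0.18]
  twist:
    - [0, 0, 0]
    - [0, 0, 0]
    - [0, 0, 0]
  hand: [0, 0, 0]

```text
t: 9.4
ee_pos: [558.0, 47.0, 142.6]
orientation: [0.0, -0.67, 0.742, -0.0]
wrist_force: [-0.6, 0.5, -1.0]
width: 57.5
finger_force: 64.8
```

>>> carry_out:
  translation:
    - [-0.1, 0.45, -0.17]
    - [-0.15, 0.75, -0.17]
    - [-0.19, 0.88, -0.17]
    - [-0.19, 0.88, -0.17]
    - [-0.19, 0.88, -0.17]
  twist:
    - [0, 0, 0]
    - [0, 0, 0]
    - [0, 0, 0]
    - [0, 0, 0]
    - [0, 0, 0]
  hand: [0, 0, 0, 0, 0]

```text
t: 9.9
ee_pos: [474.8, 74.6, 159.4]
orientation: [0.001, -0.67, 0.742, -0.001]
wrist_force: [1.4, -0.8, -0.8]
width: 57.2
finger_force: 64.8
```

```bash
python3 look.py tub2
python3 - <<'E'
from plan import *
plan([(473,75,34,175)])
E
```

```text
t 9.9 pos [474.8  74.6 159.4] w 57.2
(473, 75, 34, 175) shift [-0.002, 0.013, 0.627] twist [-0.0, -0.0, -0.002] rows>= 2
(473, 75, 34, 175) shift [-0.001, 0.013, 0.628] twist [-0.001, -0.0, -0.003] rows>= 2
```

View pics/tub2.png

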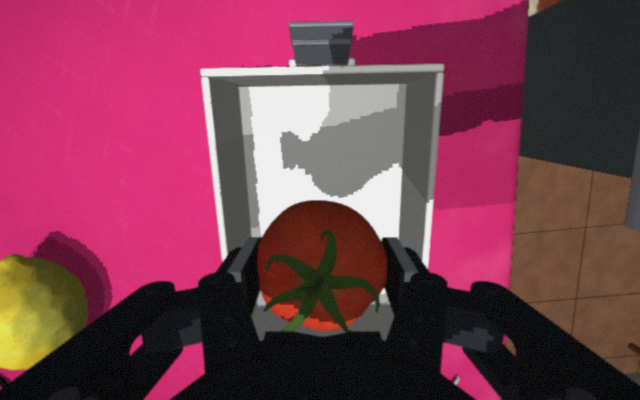

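The tomato is held at (322,265) over the tub, whose -x wall is at row 70 and clip at (322,45). The lemon is hidden below the gripper.

>>> carry_out:
  translation:
    - [0, 0.01, 0.35]
    - [0, 0.01, 0.63]
    - [0, 0.01, 0.63]
  twist:
    - [0, 0, 0]
    - [0, 0, 0]
    - [0, 0, 0]
  hand: [0, 0, 0]

```text
t: 10.25
ee_pos: [470.4, 74.3, 92.7]
orientation: [-0.003, -0.67, 0.743, 0.002]
wrist_force: [-2.1, 0.7, -0.9]
width: 57.6
finger_force: 64.8
```

>>> carry_out:
  translation:
    - [0, 0, 0.3]
    - [0, 0, 0.5]
    - [0, 0, 0.6]
    - [0, 0, 0.63]
    - [0, 0, 0.63]
    - [0, 0, 0.63]
    - [0, 0, 0.63]
    - [0, 0, 0.63]
  twist:
    - [0, 0, 0]
    - [0, 0, 0]
    - [0, 0, 0]
    - [0, 0, 0]
    - [0, 0, 0]
    - [0, 0, 0]
    - [0, 0, 0]
    - [0, 0, 0]
  hand: [0, 0, 0, 0, 0, 0.78, 0.88, 0.88]

```text
t: 11.05
ee_pos: [473.4, 74.8, 34.1]
orientation: [0.001, -0.67, 0.742, -0.001]
wrist_force: [-0.1, 0.9, -0.1]
width: 75.1
finger_force: 0.0
```

>>> carry_out:
  translation:
    - [0, 0, 0]
    - [0, 0, -0.3]
    - [0, 0, -0.7]
    - [0, 0, -0.99]
  twist:
    - [0, 0, 0]
    - [0, 0, 0]
    - [0, 0, 0]
    - [0, 0, 0]
  hand: [0.88, 0.88, 0.88, 0.88]

```text
t: 11.45
ee_pos: [473.0, 74.9, 134.3]
orientation: [0.001, -0.67, 0.742, -0.0]
wrist_force: [0.7, 0.3, -0.1]
width: 75.2
finger_force: 0.0
```

Run:
```python
from plan import *
print(pose()[:3,3])
plan([(675,-139,150,175),(675,-139,21,175)])
```

```text
[472.97328525  74.85090842 134.3087747 ]
(675, -139, 150, 175) shift [0.64, -0.743, -0.051] twist [-0.0, 0.0, -0.002] rows>= 2
(675, -139, 150, 175) shift [0.645, -0.739, -0.051] twist [-0.0, 0.0, -0.001] rows>= 2
(675, -139, 150, 175) shift [0.648, -0.736, -0.052] twist [-0.0, 0.0, -0.002] rows>= 2
(675, -139, 21, 175) shift [0.0, 0.001, 0.645] twist [-0.0, 0.0, 0.0] rows>= 2
(675, -139, 21, 175) shift [0.0, 0.001, 0.645] twist [-0.0, 0.0, 0.0] rows>= 2
```

>>> carry_out:
  translation:
    - [0.1, -0.15, -0.1]
    - [0.35, -0.42, -0.1]
    - [0.64, -0.74, -0.1]
  twist:
    - [0, 0, 0]
    - [0, 0, 0]
    - [0, 0, 0]
  hand: [0.9, 0.9, 0.9]

```text
t: 11.75
ee_pos: [540.1, 3.6, 143.4]
orientation: [0.001, -0.671, 0.742, -0.0]
wrist_force: [0.8, 0.5, 1.0]
width: 77.1
finger_force: 0.0
```

>>> carry_out:
  translation:
    - [0.32, -0.37, 0]
    - [0.64, -0.74, 0]
  twist:
    - [0, 0, 0]
    - [0, 0, 0]
  hand: [0.9, 0.9]

```text
t: 11.95
ee_pos: [607.6, -68.8, 142.5]
orientation: [0.0, -0.67, 0.742, -0.0]
wrist_force: [0.2, -0.1, 0.9]
width: 76.8
finger_force: 0.0
```

>>> carry_out:
  translation:
    - [0.3, -0.35, 0]
    - [0.52, -0.6, 0]
    - [0.64, -0.74, 0]
    - [0.64, -0.74, 0]
    - [0.64, -0.74, 0]
  twist:
    - [0, 0, 0]
    - [0, 0, 0]
    - [0, 0, 0]
    - [0, 0, 0]
    - [0, 0, 0]
  hand: [0.9, 0.9, 0.9, 0.9, 0.9]

```text
t: 12.45
ee_pos: [673.2, -138.7, 141.9]
orientation: [-0.0, -0.67, 0.742, 0.001]
wrist_force: [-0.3, 0.2, -0.6]
width: 76.7
finger_force: 0.0
```

```bash
python3 obj.py gar 675 -139 36 25
python3 - <<'E'
from plan import *
im,d=read_camera("side"); cv2.imwrite("pics/side1.png",im[140:300,220:480].repeat(3,0).repeat(3,1))
im,d=read_camera("top"); cv2.imwrite("pics/top1.png",im[130:290,200:480].repeat(2,0).repeat(2,1))
z=np.load("gar.npz"); P=cloud((calibration("wrist"),z["T"]),z["d"])
E
```

```text
t 12.45 pos [ 673.2 -138.7  141.9] w 76.7
2415 lo [ 651.3 -166.1   16.1] hi [ 699.9 -118.1   51.3] mid [ 675.6 -142.1   33.7] ctr@h [ 675.  -143.4   25. ] ax 159.3
```

View pics/top1.png

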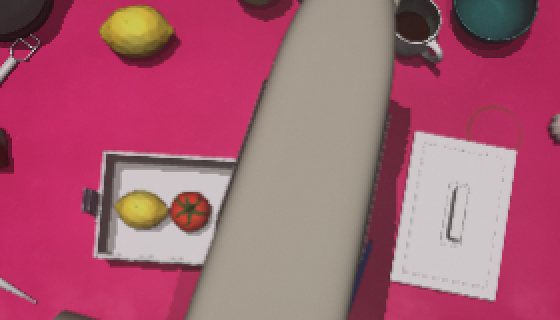

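The lemon (142,210) and tomato (190,211) lie flat in the tub. Now the garlic.

>>> carry_out:
  translation:
    - [0.035, -0.025, 0.4]
    - [0.035, -0.025, 0.8]
    - [0.035, -0.025, 0.8]
  twist:
    - [0, 0, 0]
    - [0, 0, 0]
    - [0, 0, 0]
  hand: [0.9, 0.9, 0.9]

```text
t: 12.9
ee_pos: [669.9, -140.0, 56.2]
orientation: [-0.003, -0.67, 0.742, 0.006]
wrist_force: [-0.8, 0.2, -0.5]
width: 76.8
finger_force: 0.0
```

>>> carry_out:
  translation:
    - [0, 0, 0.25]
    - [0, 0, 0.42]
    - [0, 0, 0.42]
    - [0, 0, 0.42]
    - [0, 0, 0.42]
    - [0, 0, 0.42]
    - [0, 0, 0.42]
    - [0, 0, 0.42]
    - [0, 0, 0.42]
  twist:
    - [0, 0, 0]
    - [0, 0, 0]
    - [0, 0, 0]
    - [0, 0, 0]
    - [0, 0, 0]
    - [0, 0, 0]
    - [0, 0, 0]
    - [0, 0, 0]
    - [0, 0, 0]
  hand: [0.9, 0.9, 0.9, 0, 0, 0, 0, 0, 0]

```text
t: 13.8
ee_pos: [677.1, -142.9, 22.8]
orientation: [0.001, -0.67, 0.742, -0.001]
wrist_force: [-2.1, 1.5, 6.7]
width: 45.0
finger_force: 60.9
```

>>> carry_out:
  translation:
    - [0, 0, 0]
    - [0, 0, 0]
    - [0, 0, -0.3]
    - [0, 0, -0.7]
    - [0, 0, -0.99]
    - [0, 0, -0.99]
  twist:
    - [0, 0, 0]
    - [0, 0, 0]
    - [0, 0, 0]
    - [0, 0, 0]
    - [0, 0, 0]
    - [0, 0, 0]
  hand: [0, 0, 0, 0, 0, 0]

```text
t: 14.4
ee_pos: [680.4, -144.0, 126.5]
orientation: [0.003, -0.67, 0.742, -0.005]
wrist_force: [1.0, 0.0, -0.0]
width: 45.5
finger_force: 61.4
```

Run:
```python
from plan import *
print(state()["width"],pose()[:3,3])
plan([(468,13,175,175),(468,13,32,175)])
```

```text
45.52388075151869 [ 680.39842049 -143.96902469  126.46691128]
(468, 13, 175, 175) shift [-0.448, 0.756, -0.172] twist [-0.001, -0.0, -0.002] rows>= 2
(468, 13, 175, 175) shift [-0.452, 0.753, -0.17] twist [-0.001, -0.0, -0.001] rows>= 2
(468, 13, 175, 175) shift [-0.455, 0.753, -0.167] twist [-0.002, -0.001, -0.002] rows>= 2
(468, 13, 32, 175) shift [0.0, -0.001, 0.715] twist [0.0, 0.0, 0.0] rows>= 2
(468, 13, 32, 175) shift [0.001, -0.0, 0.715] twist [0.0, 0.0, 0.0] rows>= 2
```

>>> carry_out:
  translation:
    - [-0.1, 0.15, -0.2]
    - [-0.26, 0.45, -0.25]
    - [-0.46, 0.75, -0.25]
  twist:
    - [0, 0, 0]
    - [0, 0, 0]
    - [0, 0, 0]
  hand: [0, 0, 0]

```text
t: 14.7
ee_pos: [606.5, -89.5, 145.6]
orientation: [0.001, -0.67, 0.743, -0.001]
wrist_force: [-0.7, 0.9, -2.1]
width: 45.2
finger_force: 61.4
```

>>> carry_out:
  translation:
    - [-0.25, 0.38, -0.1]
    - [-0.47, 0.75, -0.2]
  twist:
    - [0, 0, 0]
    - [0, 0, 0]
  hand: [0, 0]

```text
t: 14.9
ee_pos: [534.3, -33.8, 163.8]
orientation: [-0.0, -0.67, 0.742, 0.001]
wrist_force: [0.2, 0.6, 0.2]
width: 45.0
finger_force: 61.4
```

>>> carry_out:
  translation:
    - [-0.25, 0.35, 0]
    - [-0.37, 0.6, 0]
    - [-0.47, 0.73, 0]
    - [-0.47, 0.73, 0]
    - [-0.47, 0.73, 0]
    - [-0.47, 0.73, 0]
  twist:
    - [0, 0, 0]
    - [0, 0, 0]
    - [0, 0, 0]
    - [0, 0, 0]
    - [0, 0, 0]
    - [0, 0, 0]
  hand: [0, 0, 0, 0, 0, 0]

```text
t: 15.5
ee_pos: [470.0, 18.8, 164.6]
orientation: [0.0, -0.67, 0.743, -0.001]
wrist_force: [-0.6, -0.2, 0.1]
width: 45.3
finger_force: 61.4
```

Run:
```python
from plan import *
print(state()["width"],pose()[:3,3])
plan([(468.5,20,36,175)])
```

```text
45.26017910290158 [470.04513341  18.80089559 164.61226533]
(468.5, 20, 36, 175) shift [-0.005, 0.009, 0.643] twist [-0.0, -0.0, -0.003] rows>= 2
(468.5, 20, 36, 175) shift [-0.006, 0.01, 0.643] twist [-0.001, -0.0, -0.002] rows>= 2
```

>>> carry_out:
  translation:
    - [-0.01, 0.02, 0.35]
    - [-0.01, 0.02, 0.64]
    - [-0.01, 0.02, 0.64]
  twist:
    - [0, 0, 0]
    - [0, 0, 0]
    - [0, 0, 0]
  hand: [0, 0, 0]

```text
t: 15.8
ee_pos: [463.9, 20.3, 96.8]
orientation: [-0.003, -0.67, 0.743, 0.003]
wrist_force: [-1.3, 0.3, -1.2]
width: 45.1
finger_force: 61.4
```

>>> carry_out:
  translation:
    - [0, 0, 0.3]
    - [0, 0, 0.5]
    - [0, 0, 0.6]
    - [0, 0, 0.64]
    - [0, 0, 0.64]
    - [0, 0, 0.64]
    - [0, 0, 0.64]
    - [0, 0, 0.64]
  twist:
    - [0, 0, 0]
    - [0, 0, 0]
    - [0, 0, 0]
    - [0, 0, 0]
    - [0, 0, 0]
    - [0, 0, 0]
    - [0, 0, 0]
    - [0, 0, 0]
  hand: [0, 0, 0, 0, 0, 0.65, 0.78, 0.78]

```text
t: 16.6
ee_pos: [467.2, 20.6, 37.2]
orientation: [0.001, -0.67, 0.742, -0.001]
wrist_force: [-0.0, -0.3, 0.9]
width: 66.6
finger_force: 0.0
```

>>> carry_out:
  translation:
    - [0, 0, 0]
    - [0, 0, -0.3]
    - [0, 0, -0.7]
    - [0, 0, -0.99]
  twist:
    - [0, 0, 0]
    - [0, 0, 0]
    - [0, 0, 0]
    - [0, 0, 0]
  hand: [0.8, 0.8, 0.8, 0.8]

```text
t: 17.0
ee_pos: [466.9, 20.6, 137.4]
orientation: [0.001, -0.67, 0.742, -0.001]
wrist_force: [1.5, 0.1, 0.4]
width: 68.3
finger_force: 0.0
```

Run:
```python
from plan import *
print(pose()[:3,3])
plan([(462,-324.5,190,77.5),(462,-324.5,44,77.5)])
```

```text
[466.93974831  20.64036825 137.36648773]
(462, -324.5, 190, 77.5) shift [0.86, -0.076, -0.131] twist [-0.0, 0.0, 0.134] rows>= 3
(462, -324.5, 190, 77.5) shift [0.753, -0.421, -0.132] twist [-0.0, 0.0, 0.134] rows>= 3
(462, -324.5, 190, 77.5) shift [0.516, -0.692, -0.131] twist [-0.0, 0.0, 0.134] rows>= 3
(462, -324.5, 190, 77.5) shift [0.189, -0.842, -0.132] twist [-0.0, 0.001, 0.135] rows>= 3
(462, -324.5, 44, 77.5) shift [-0.001, 0.001, 0.73] twist [-0.0, -0.0, -0.0] rows>= 2
(462, -324.5, 44, 77.5) shift [-0.001, 0.0, 0.73] twist [-0.0, -0.0, -0.0] rows>= 2
```

>>> carry_out:
  translation:
    - [0, 0, -0.25]
    - [0.3, -0.02, -0.3]
    - [0.6, -0.05, -0.3]
    - [0.86, -0.08, -0.3]
  twist:
    - [0, 0, 0.03]
    - [0, 0, 0.07]
    - [0, 0, 0.1]
    - [0, 0, 0.134]
  hand: [0.8, 0.8, 0.8, 0.8]

```text
t: 17.4
ee_pos: [465.9, -66.7, 166.2]
orientation: [0.001, -0.499, 0.867, -0.001]
wrist_force: [0.6, 0.6, -0.0]
width: 68.5
finger_force: 0.0
```

>>> carry_out:
  translation:
    - [0.25, -0.14, 0]
    - [0.5, -0.28, 0]
    - [0.75, -0.42, 0]
  twist:
    - [0, 0, 0.045]
    - [0, 0, 0.09]
    - [0, 0, 0.134]
  hand: [0.8, 0.8, 0.8]

```text
t: 17.7
ee_pos: [464.3, -152.7, 165.5]
orientation: [0.0, -0.305, 0.952, -0.0]
wrist_force: [0.6, 0.1, 0.0]
width: 68.4
finger_force: 0.0
```

>>> carry_out:
  translation:
    - [0.17, -0.23, 0]
    - [0.34, -0.46, 0]
    - [0.52, -0.69, 0]
  twist:
    - [0, 0, 0.045]
    - [0, 0, 0.09]
    - [0, 0, 0.134]
  hand: [0.8, 0.8, 0.8]

```text
t: 18.0
ee_pos: [462.7, -239.1, 165.4]
orientation: [0.0, -0.1, 0.995, -0.0]
wrist_force: [0.4, 0.7, 0.3]
width: 68.4
finger_force: 0.0
```

>>> carry_out:
  translation:
    - [0.07, -0.3, 0]
    - [0.13, -0.6, 0]
    - [0.19, -0.84, 0]
    - [0.19, -0.84, 0]
    - [0.19, -0.84, 0]
    - [0.19, -0.84, 0]
  twist:
    - [0, 0, 0.045]
    - [0, 0, 0.09]
    - [0, 0, 0.134]
    - [0, 0, 0.134]
    - [0, 0, 0.134]
    - [0, 0, 0.134]
  hand: [0.8, 0.8, 0.8, 0.8, 0.8, 0.8]

```text
t: 18.6
ee_pos: [461.1, -323.1, 165.1]
orientation: [-0.0, 0.107, 0.994, 0.0]
wrist_force: [-0.5, 0.3, -0.6]
width: 68.2
finger_force: 0.0
```

Run:
```python
from plan import *
s=state(); print(s["joint_pos"].round(2),s["t"])
def rect(q,n):
    r=cv2.minAreaRect(q[:,:2].astype(np.float32)); print(n,np.round(r[0],1),np.round(r[1],1),round(r[2],2),"z",np.median(q[:,2]).round(1),len(q))
cT=camT("wrist"); im,d=read_camera("wrist"); P=cloud(cT,d); P[d<=0]=-999
m=np.hypot(P[...,0]-462,P[...,1]+324.5)<60
q=P[m&(P[...,2]>38)&(P[...,2]<60)]; rect(q,"bar wrist"); rect(P[(np.hypot(P[...,0]-462,P[...,1]+324.5)<150)&(P[...,2]>11)&(P[...,2]<22)],"plate wrist")
cT=camT("top"); im,d=read_camera("top"); cv2.imwrite("pics/top2.png",im[130:290,200:480].repeat(2,0).repeat(2,1)); P=cloud(cT,d); P[d<=0]=-999
X,Y,Z=P[...,0],P[...,1],P[...,2]
t=(abs(X-474)<100)&(abs(Y-92)<122)
rect(P[t&(Z>74)&(Z<84)],"rim")
u=np.array([np.cos(np.radians(85.2)),np.sin(np.radians(85.2))])
for sg in (1,-1):
    k=P[(abs(X-474)<60)&(abs(Y-92-sg*125)<20)&(Z>98)&(Z<120)]; print("clip",k.mean(0).round(1),np.median(k,0).round(1),len(k))
inn=P[(abs(X-474)<68)&(abs(Y-92)<105)]; print("inside max z",np.percentile(inn[:,2],[90,99,99.8]))
print(pose()[:3,3],pose()[:3,:3].round(3));
```

```text
[-0.73  0.22 -0.27  1.08  0.   -0.51] 18.6
bar wrist [ 460.5 -325.7] [17.7 79.2] 77.32 z 47.7 1895
plate wrist [ 460.9 -325.7] [160.6 234.1] 77.52 z 17.0 38643
rim [474.7  91.7] [231.3 157.1] 85.61 z 79.1 454
clip [485.1 215.8 106.2] [484.8 215.9 106.5] 68
clip [463.8 -32.6 106.6] [463.3 -32.6 106.8] 59
inside max z [52.27288044 69.2360238  81.14523585]
[ 461.30008621 -322.95402859  165.22863974] [[-0.977  0.212 -0.   ]
 [ 0.212  0.977  0.001]
 [ 0.001  0.    -1.   ]]
```

View pics/top2.png

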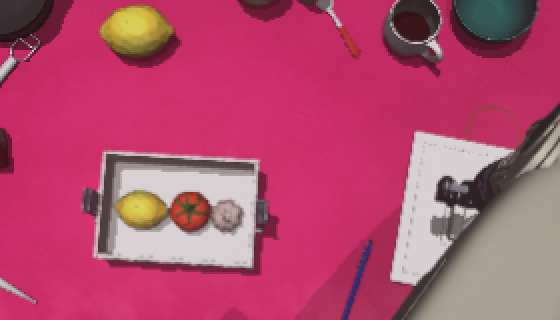

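Lemon (142,210), tomato (190,211) and garlic (228,215) all lie in the tub and the clips stand free. The lid is below the gripper.

>>> carry_out:
  translation:
    - [0, -0.028, 0.4]
    - [0, -0.028, 0.8]
    - [0, -0.028, 0.8]
    - [0, -0.028, 0.8]
  twist:
    - [0, 0, 0.001]
    - [0, 0, 0.001]
    - [0, 0, 0.001]
    - [0, 0, 0.001]
  hand: [0.6, 0.6, 0.6, 0.6]

```text
t: 19.1
ee_pos: [460.3, -325.7, 85.1]
orientation: [-0.001, 0.108, 0.994, 0.001]
wrist_force: [0.5, -0.3, 0.5]
width: 51.0
finger_force: 0.0
```

>>> carry_out:
  translation:
    - [0, 0, 0.2]
    - [0, 0, 0.4]
    - [0, 0, 0.49]
    - [0, 0, 0.49]
    - [0, 0, 0.49]
    - [0, 0, 0.49]
  twist:
    - [0, 0, 0]
    - [0, 0, 0]
    - [0, 0, 0]
    - [0, 0, 0]
    - [0, 0, 0]
    - [0, 0, 0]
  hand: [0.6, 0.6, 0.6, 0.6, 0.6, 0.6]

```text
t: 19.7
ee_pos: [461.9, -327.8, 37.9]
orientation: [0.001, 0.109, 0.994, -0.001]
wrist_force: [0.2, 0.9, 1.0]
width: 51.1
finger_force: 0.0
```

>>> carry_out:
  translation:
    - [0, 0, 0]
    - [0, 0, 0]
    - [0, 0, 0]
    - [0, 0, 0]
    - [0, 0, 0]
    - [0, 0, 0]
    - [0, 0, 0]
  twist:
    - [0, 0, 0]
    - [0, 0, 0]
    - [0, 0, 0]
    - [0, 0, 0]
    - [0, 0, 0]
    - [0, 0, 0]
    - [0, 0, 0]
  hand: [0, 0, 0, 0, 0, 0, 0]

```text
t: 20.4
ee_pos: [461.3, -327.0, 37.1]
orientation: [0.001, 0.109, 0.994, -0.0]
wrist_force: [-1.1, 1.2, 5.5]
width: 16.8
finger_force: 59.8
```

Run:
```python
from plan import *
s=state(); print(s["width"],s["finger_force"],s["wrist_force"],pose()[:3,3],pose()[:3,:3].round(3))
plan([(461,-325.5,190,77.7),(474.6,91.7,190,175.3)])
```

```text
16.798070569712994 59.75669860839844 [-1.05744863  1.15661452  5.51291619] [ 461.30653209 -327.03740628   37.07410614] [[-0.976  0.217  0.001]
 [ 0.217  0.976 -0.   ]
 [-0.001 -0.    -1.   ]]
(461, -325.5, 190, 77.7) shift [0.002, 0.007, -0.765] twist [-0.0, 0.0, -0.001] rows>= 2
(461, -325.5, 190, 77.7) shift [0.003, 0.007, -0.764] twist [-0.0, 0.0, -0.0] rows>= 2
(474.6, 91.7, 190, 175.3) shift [0.152, 0.821, -0.0] twist [-0.0, 0.0, -0.108] rows>= 3
(474.6, 91.7, 190, 175.3) shift [-0.13, 0.825, -0.0] twist [-0.0, 0.0, -0.109] rows>= 3
(474.6, 91.7, 190, 175.3) shift [-0.4, 0.733, -0.0] twist [-0.0, 0.0, -0.108] rows>= 3
(474.6, 91.7, 190, 175.3) shift [-0.621, 0.558, -0.001] twist [-0.0, 0.0, -0.109] rows>= 3
(474.6, 91.7, 190, 175.3) shift [-0.772, 0.317, -0.0] twist [-0.0, -0.0, -0.108] rows>= 3
```

>>> carry_out:
  translation:
    - [0, 0, -0.15]
    - [0, 0, -0.4]
    - [0, 0, -0.8]
    - [0, 0, -0.8]
  twist:
    - [0, 0, 0]
    - [0, 0, 0]
    - [0, 0, 0]
    - [0, 0, 0]
  hand: [0, 0, 0, 0]

```text
t: 20.8
ee_pos: [463.8, -329.7, 121.1]
orientation: [0.004, 0.109, 0.994, -0.003]
wrist_force: [2.1, -1.5, -2.2]
width: 17.2
finger_force: 58.9
```

>>> carry_out:
  translation:
    - [0.02, 0.15, -0.3]
    - [0.05, 0.35, -0.6]
    - [0.1, 0.6, -0.75]
    - [0.15, 0.82, -0.75]
  twist:
    - [0, 0, -0.03]
    - [0, 0, -0.06]
    - [0, 0, -0.085]
    - [0, 0, -0.108]
  hand: [0, 0, 0, 0]

```text
t: 21.2
ee_pos: [465.1, -243.7, 193.0]
orientation: [0.001, -0.062, 0.998, -0.001]
wrist_force: [0.7, -1.2, -1.7]
width: 17.0
finger_force: 59.2
```

>>> carry_out:
  translation:
    - [-0.04, 0.28, 0]
    - [-0.08, 0.55, 0]
    - [-0.13, 0.82, 0]
  twist:
    - [0, 0, -0.036]
    - [0, 0, -0.072]
    - [0, 0, -0.108]
  hand: [0, 0, 0]

```text
t: 21.5
ee_pos: [465.8, -159.3, 189.8]
orientation: [-0.001, -0.23, 0.973, 0.001]
wrist_force: [0.0, -0.0, -1.8]
width: 17.1
finger_force: 59.2
```

>>> carry_out:
  translation:
    - [-0.13, 0.24, 0]
    - [-0.26, 0.48, 0]
    - [-0.4, 0.73, 0]
  twist:
    - [0, 0, -0.036]
    - [0, 0, -0.072]
    - [0, 0, -0.108]
  hand: [0, 0, 0]

```text
t: 21.8
ee_pos: [469.3, -76.3, 189.8]
orientation: [-0.001, -0.391, 0.92, 0.001]
wrist_force: [0.2, 1.0, -2.7]
width: 17.1
finger_force: 59.2
```

>>> carry_out:
  translation:
    - [-0.2, 0.19, 0]
    - [-0.4, 0.37, 0]
    - [-0.62, 0.56, 0]
  twist:
    - [0, 0, -0.036]
    - [0, 0, -0.072]
    - [0, 0, -0.108]
  hand: [0, 0, 0]

```text
t: 22.1
ee_pos: [472.4, 7.0, 189.8]
orientation: [-0.001, -0.541, 0.841, 0.001]
wrist_force: [0.4, -0.5, -2.9]
width: 16.8
finger_force: 59.2
```

>>> carry_out:
  translation:
    - [-0.25, 0.1, 0]
    - [-0.45, 0.18, 0]
    - [-0.65, 0.26, 0]
    - [-0.77, 0.32, 0]
    - [-0.77, 0.32, 0]
    - [-0.77, 0.32, 0]
    - [-0.77, 0.32, 0]
  twist:
    - [0, 0, -0.036]
    - [0, 0, -0.072]
    - [0, 0, -0.1]
    - [0, 0, -0.108]
    - [0, 0, -0.108]
    - [0, 0, -0.108]
    - [0, 0, -0.108]
  hand: [0, 0, 0, 0, 0, 0, 0]

```text
t: 22.8
ee_pos: [476.5, 88.6, 191.0]
orientation: [-0.0, -0.673, 0.74, -0.0]
wrist_force: [0.7, -0.7, -2.7]
width: 17.2
finger_force: 59.2
```

```bash
python3 look.py lid1
python3 - <<'E'
from plan import *
s=state(); print(s["width"],s["finger_force"],s["wrist_force"])
plan([(474.7,92.6,145,175.3)])
z=np.load("lid1.npz"); P=cloud((calibration("wrist"),z["T"]),z["d"]); d=z["d"]; P[d<=0]=-999
m=(d>0)&(P[...,2]>pose()[2,3]-45)&(P[...,2]<pose()[2,3]-5)&(d>60)
print(np.c_[np.percentile(P[m],[1,50,99],axis=0)].round(1))
im,dd=read_camera("top"); cv2.imwrite("pics/top3.png",im[130:290,200:480].repeat(2,0).repeat(2,1))
cT=camT("top"); Q=cloud(cT,dd); Q[dd<=0]=-999; zc=pose()[2,3]
k=Q[(abs(Q[...,0]-474)<120)&(abs(Q[...,1]-92)<140)&(abs(Q[...,2]-(zc-21))<6)]
if len(k): print(cv2.minAreaRect(k[:,:2].astype(np.float32)),len(k))
E
```

```text
t 22.8 pos [476.5  88.6 191. ] w 17.2
16.83810964561614 59.164631366729736 [ 0.05832506 -0.56015243 -1.43322202]
(474.7, 92.6, 145, 175.3) shift [-0.039, 0.022, 0.461] twist [0.0, -0.0, -0.004] rows>= 1
[[390.8 -28.9 169. ]
 [467.7  24.9 170.9]
 [549.8 120.2 173.5]]
((470.6126403808594, 28.27139663696289), (113.29916381835938, 160.2977294921875), 84.71200561523438) 2212
```

View pics/lid1.png

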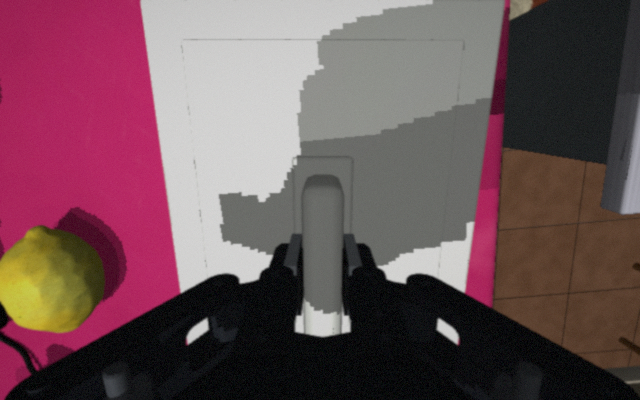

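The lid hangs level from the bar (322,245) above the tub. Its edges run at x≈150–500 and the -x end is out of frame.

>>> carry_out:
  translation:
    - [-0.02, 0.01, 0]
    - [-0.038, 0.02, 0]
    - [-0.038, 0.02, 0.15]
    - [-0.038, 0.02, 0.3]
    - [-0.038, 0.02, 0.46]
    - [-0.038, 0.02, 0.46]
    - [-0.038, 0.02, 0.46]
    - [-0.038, 0.02, 0.46]
    - [-0.038, 0.02, 0.46]
  twist:
    - [0, 0, -0.003]
    - [0, 0, -0.003]
    - [0, 0, -0.003]
    - [0, 0, -0.003]
    - [0, 0, -0.003]
    - [0, 0, -0.003]
    - [0, 0, -0.003]
    - [0, 0, -0.003]
    - [0, 0, -0.003]
  hand: [0, 0, 0, 0, 0, 0, 0, 0, 0]

```text
t: 23.8
ee_pos: [475.9, 93.4, 146.4]
orientation: [0.001, -0.677, 0.736, -0.001]
wrist_force: [0.0, -0.0, -1.4]
width: 16.9
finger_force: 59.0
```

Run:
```python
from plan import *
cT=camT("wrist"); p=pose(); im,d=read_camera("wrist"); P=cloud(cT,d); P[d<=0]=-999
m=(d>60)&(abs(P[...,2]-(p[2,3]-21))<7)&(abs(P[...,0]-474)<95)&(abs(P[...,1]-60)<100)&(P[...,1]<40)
q=P[m]; A=np.c_[q[:,:2]-q[:,:2].mean(0),np.ones(len(q))]; print("plane",np.linalg.lstsq(A,q[:,2],rcond=None)[0].round(4),"tcp",p[:3,3],"tilt",p[:3,2].round(4))
cT=camT("side"); im,d=read_camera("side"); Q=cloud(cT,d); Q[d<=0]=-999
k=Q[(abs(Q[...,0]-474)<115)&(abs(Q[...,1]-92)<150)&(abs(Q[...,2]-(p[2,3]-21))<6)]; print("side plate",cv2.minAreaRect(k[:,:2].astype(np.float32)),len(k))
cT=camT("top"); im,d=read_camera("top"); Q=cloud(cT,d); Q[d<=0]=-999
k=Q[(abs(Q[...,0]-474)<120)&(abs(Q[...,1]-92)<122)&(abs(Q[...,2]-(p[2,3]-21))<6)]; print("top plate",cv2.minAreaRect(k[:,:2].astype(np.float32)),k.min(0),len(k))
plan([(474.7,92.6,107,175.3)])
```

```text
plane [3.100000e-03 1.480000e-02 1.261466e+02] tcp [475.94591349  93.41072838 146.3750119 ] tilt [ 2.1e-03  1.0e-04 -1.0e+00]
side plate ((473.99993896484375, 96.32020568847656), (237.02984619140625, 161.87184143066406), 84.95569610595703) 1588
top plate ((470.4248352050781, 32.527244567871094), (112.2380142211914, 160.37606811523438), 85.29682922363281) [386.3682784  -28.78918893 119.3799285 ] 2046
(474.7, 92.6, 107, 175.3) shift [0.008, 0.008, 0.389] twist [-0.0, 0.0, -0.0] rows>= 1
```

>>> carry_out:
  translation:
    - [0.015, 0.007, 0.05]
    - [0.015, 0.007, 0.12]
    - [0.015, 0.007, 0.18]
    - [0.015, 0.007, 0.22]
    - [0.015, 0.007, 0.26]
    - [0.015, 0.007, 0.3]
    - [0.015, 0.007, 0.3]
    - [0.015, 0.007, 0.3]
  twist:
    - [0, 0, 0]
    - [0, 0, 0]
    - [0, 0, 0]
    - [0, 0, 0]
    - [0, 0, 0]
    - [0, 0, 0]
    - [0, 0, 0]
    - [0, 0, 0]
  hand: [0, 0, 0, 0, 0, 0, 0, 0]

```text
t: 24.75
ee_pos: [475.6, 91.8, 115.7]
orientation: [0.001, -0.677, 0.736, -0.001]
wrist_force: [1.8, -1.2, -1.2]
width: 16.9
finger_force: 59.3
```

>>> carry_out:
  translation:
    - [0, 0, 0.02]
    - [0, 0, 0.04]
    - [0, 0, 0.04]
    - [0, 0, 0.04]
  twist:
    - [0, 0, 0]
    - [0, 0, 0]
    - [0, 0, 0]
    - [0, 0, 0]
  hand: [0, 0, 0, 0]

```text
t: 25.15
ee_pos: [474.2, 91.9, 110.9]
orientation: [-0.0, -0.677, 0.736, 0.0]
wrist_force: [2.4, -0.4, -2.5]
width: 16.9
finger_force: 59.9
```

Run:
```python
from plan import *
print(state()["wrist_force"],state()["torque"],pose()[:3,3])
im,d=read_camera("side"); cT=camT("side")
cv2.imwrite("pics/side2.png",cv2.resize(im[170:290,280:440],None,fx=5,fy=5))
for n in ("side","top"):
    cT=camT(n); im,d=read_camera(n); Q=cloud(cT,d); Q[d<=0]=-999
    for sg in (1,-1):
        k=Q[(abs(Q[...,0]-474)<60)&(abs(Q[...,1]-92-sg*125)<20)&(Q[...,2]>98)&(Q[...,2]<130)]
        if len(k): print(n,"clip",np.median(k,0).round(1),np.percentile(k,[2,98],axis=0).round(1),len(k))
```

```text
[ 2.37601884 -0.38278179 -2.46099336] [-0.08757159 -0.53628041 -0.0960506 ] [474.1731191   91.8798584  110.93535894]
side clip [482.8 224.5 106.5] [[467.1 218.9  98.8]
 [500.  230.4 113.7]] 43
side clip [452.1 -31.4 105.1] [[445.3 -39.   99. ]
 [462.9 -25.7 112.2]] 28
top clip [477.7 225.7 111.5] [[470.7 225.2 105.1]
 [485.3 227.1 113.6]] 6
top clip [463.3 -35.4 106.1] [[448.3 -41.3  99.3]
 [479.7 -27.3 113.4]] 61
```

View pics/side2.png

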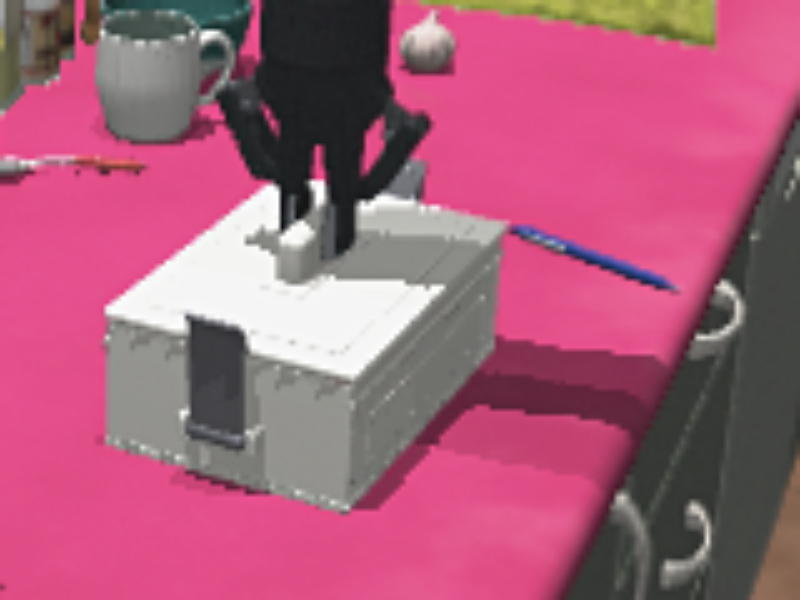

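The lid sits squarely on the tub between the clips (near clip at (215,375)), so I keep pressing.

>>> carry_out:
  translation:
    - [0, 0, 0.02]
    - [0, 0, 0.04]
    - [0, 0, 0.04]
    - [0, 0, 0.04]
  twist:
    - [0, 0, 0]
    - [0, 0, 0]
    - [0, 0, 0]
    - [0, 0, 0]
  hand: [0, 0, 0, 0]

```text
t: 25.7
ee_pos: [473.4, 92.1, 106.8]
orientation: [-0.0, -0.677, 0.736, 0.001]
wrist_force: [-0.0, 0.1, -1.5]
width: 16.5
finger_force: 59.9
```

>>> carry_out:
  translation:
    - [0, 0, 0.02]
    - [0, 0, 0.03]
    - [0, 0, 0.03]
    - [0, 0, 0.03]
  twist:
    - [0, 0, 0]
    - [0, 0, 0]
    - [0, 0, 0]
    - [0, 0, 0]
  hand: [0, 0, 0, 0]

```text
t: 26.1
ee_pos: [473.5, 92.1, 106.8]
orientation: [-0.0, -0.677, 0.736, 0.001]
wrist_force: [-7.8, -0.7, 19.9]
width: 17.3
finger_force: 62.8
```

>>> carry_out:
  translation:
    - [0, 0, -0.003]
    - [0, 0, -0.003]
    - [0, 0, -0.003]
    - [0, 0, -0.003]
    - [0, 0, -0.003]
    - [0, 0, -0.003]
    - [0, 0, -0.003]
    - [0, 0, -0.003]
  twist:
    - [0, 0, 0]
    - [0, 0, 0]
    - [0, 0, 0]
    - [0, 0, 0]
    - [0, 0, 0]
    - [0, 0, 0]
    - [0, 0, 0]
    - [0, 0, 0]
  hand: [0, 0, 0, 0, 0, 0, 0, 0]

```text
t: 26.9
ee_pos: [473.5, 92.1, 106.8]
orientation: [-0.0, -0.677, 0.736, 0.001]
wrist_force: [-7.6, 0.6, 17.5]
width: 16.7
finger_force: 62.5
```

Run:
```python
from plan import *
s=state(); print(s["wrist_force"],s["torque"],pose()[:3,3])
for n in ("side","top"):
    cT=camT(n); im,d=read_camera(n); Q=cloud(cT,d); Q[d<=0]=-999
    if n=="side": cv2.imwrite("pics/side3.png",cv2.resize(im[170:290,280:440],None,fx=5,fy=5))
    for sg in (1,-1):
        k=Q[(abs(Q[...,0]-474)<60)&(abs(Q[...,1]-92-sg*125)<20)&(Q[...,2]>98)&(Q[...,2]<130)]
        if len(k): print(n,"clip",np.median(k,0).round(1),np.percentile(k,[2,98],axis=0).round(1),len(k))
    k=Q[(abs(Q[...,0]-474)<75)&(abs(Q[...,1]-92)<112)&(Q[...,2]>76)&(Q[...,2]<100)]
    A=np.c_[k[:,:2]-[474.6,91.7],np.ones(len(k))]; print(n,"plate plane",np.linalg.lstsq(A,k[:,2],rcond=None)[0].round(4))
```

```text
[-7.57923244  0.56463808 17.4662384 ] [0.06530149 1.31948121 0.02644706] [473.47662557  92.10045742 106.80333385]
side clip [484.  220.1 104.7] [[467.6 215.2  98.4]
 [500.2 226.  113.2]] 51
side clip [451.5 -30.2 106.4] [[445.9 -37.6  99.9]
 [479.  -24.6 114.1]] 23
side plate plane [-1.40000e-03 -4.20000e-03  8.71454e+01]
top clip [462.9 -32.8 106.7] [[448.3 -38.5  99.1]
 [479.7 -26.6 116.2]] 53
top plate plane [-2.10000e-03  4.30000e-03  8.66926e+01]
```

Both clips have sprung back to their starting positions and the plate sits level at 86–87 mm, so the lid is home. Lifting slowly.

>>> carry_out:
  translation:
    - [0, 0, -0.03]
    - [0, 0, -0.06]
    - [0, 0, -0.1]
    - [0, 0, -0.15]
    - [0, 0, -0.22]
    - [0, 0, -0.3]
    - [0, 0, -0.4]
    - [0, 0, -0.5]
    - [0, 0, -0.6]
    - [0, 0, -0.6]
    - [0, 0, -0.6]
  twist:
    - [0, 0, 0]
    - [0, 0, 0]
    - [0, 0, 0]
    - [0, 0, 0]
    - [0, 0, 0]
    - [0, 0, 0]
    - [0, 0, 0]
    - [0, 0, 0]
    - [0, 0, 0]
    - [0, 0, 0]
    - [0, 0, 0]
  hand: [0, 0, 0, 0, 0, 0, 0, 0, 0, 0, 0]

```text
t: 28.1
ee_pos: [474.6, 91.9, 165.1]
orientation: [0.0, -0.677, 0.736, -0.0]
wrist_force: [0.1, -0.6, -8.6]
width: 17.1
finger_force: 58.9
```

>>> carry_out:
  translation:
    - [0, 0, -0.08]
    - [0, 0, -0.16]
    - [0, 0, -0.24]
    - [0, 0, -0.32]
    - [0, 0, -0.39]
    - [0, 0, -0.43]
    - [0, 0, -0.45]
    - [0, 0, -0.45]
    - [0, 0, -0.45]
    - [0, 0, -0.45]
    - [0, 0, -0.45]
    - [0, 0, -0.45]
    - [0, 0, -0.45]
    - [0, 0, -0.45]
  twist:
    - [0, 0, 0]
    - [0, 0, 0]
    - [0, 0, 0]
    - [0, 0, 0]
    - [0, 0, 0]
    - [0, 0, 0]
    - [0, 0, 0]
    - [0, 0, 0]
    - [0, 0, 0]
    - [0, 0, 0]
    - [0, 0, 0]
    - [0, 0, 0]
    - [0, 0, 0]
    - [0, 0, 0]
  hand: [0, 0, 0, 0, 0, 0, 0, 0, 0, 0, 0, 0, 0, 0]

```text
t: 29.5
ee_pos: [474.2, 91.9, 209.5]
orientation: [-0.0, -0.677, 0.736, 0.0]
wrist_force: [-0.0, -0.7, -8.9]
width: 17.0
finger_force: 59.3
```

Run:
```python
from plan import *
s=state(); print(s["t"],s["wrist_force"],s["width"],s["finger_force"],pose()[:3,3])
im,d=read_camera("side"); cv2.imwrite("pics/side4.png",cv2.resize(im[120:290,260:460],None,fx=4,fy=3.5))
print(np.abs(state()["joint_velocities"]).max())
```

```text
29.5 [-0.04731785 -0.70604696 -8.8871819 ] 17.004583125415678 59.34035003185272 [474.18742106  91.89580733 209.54995738]
0.0021789019973829397
```

View pics/side4.png

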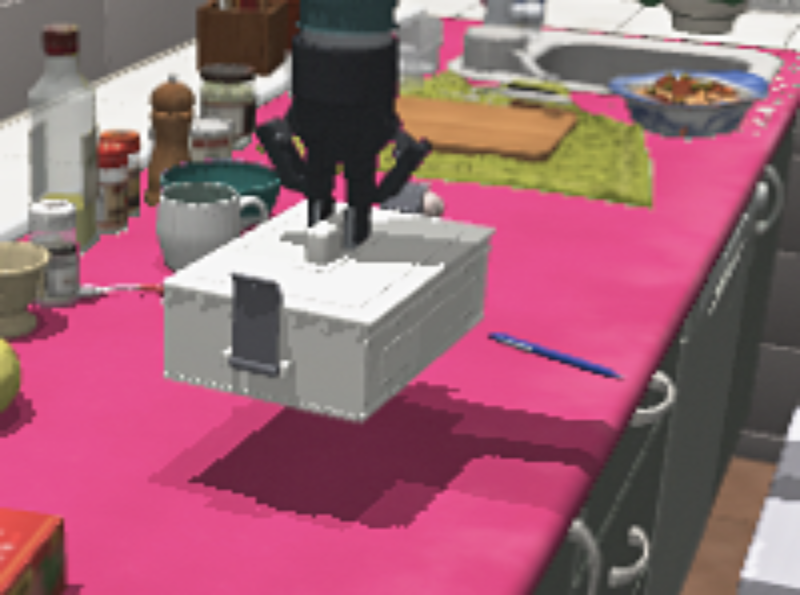

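The closed tub hangs level from the bar with its shadow clear below it. The load is about 9 N, which matches the filled tub, and it is still. Handing in.

```bash
python3 -c "
from plant import *
print(close_job())"
```

```text
the job is handed in; nothing more can be done
None
```

I put the lemon, garlic and tomato in the tub, pressed the lid on until both clips snapped over and held about 17 N for 0.8 s; I handed it in held level and still about 10 cm up, and no verdict came back.

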